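# Close the refill carton round its neck and take off the push-and-turn cap

## Robot

A 6-joint arm with a two-finger parallel gripper is mounted at the origin on a cart in front of the work surface, level with it; the furniture and walls round the work are solid. World frame = base frame: x ahead of the robot, y to its left, z up, the work surface at z = 0. Lengths are in m, angles in rad, forces in N, time in s.
With the tool pointing down it reaches from about 0.35 to 0.85 m from the base axis. Payload 8.1 kg.
Tool frame: the origin (TCP) lies on the centre line of the jaws, within the pads' length; the fingertips stand 22 mm ahead of it and the grasp point (between the pads) lies 3 mm ahead of it; z points along the fingers, y is the line along which they close (so a half turn about z gives the same grasp; the last joint's range is limited). The gripper opens to 93 mm and grips with 3 to 60 N. Pads are 15 mm wide; open, the fingers measure 128 mm over their backs; the gripper's body (75 mm by 188 mm) begins 65 mm behind the grasp point.
Start: joints at [1.213, 0.13, 1.488, -0, 1.523, -0.085], TCP at [0.162, 0.578, 0.241] pointing down, gripper open.
Joint ranges: [-2.96, 2.96], [-0.89, 2.26], [0.02, 2.5], [-1.34, 4.48], [0, 2.73], [-2.66, 2.66]. Speed limits (rad/s): [2.39, 2.39, 2.79, 3.14, 3.14, 3.14].

## Interface

Orientations are given as a rotation vector (axis times angle).
In Python, from plant import robot gives the robot as it stands.
- The arm moves only by the tool inch_along, called after "Emit:" as name(argument=value, ...) on one line, values as JSON. Schema: {"type":"object","properties":{"plan":{"type":"array","items":{"type":"object","properties":{"finger_gap":{"type":"number"},"x":{"type":"number"},"y":{"type":"number"},"z":{"type":"number"},"twist":{"type":"number"}},"additionalProperties":false,"required":["finger_gap"]},"minItems":1,"maxItems":20},"clamp_n":{"type":"number"},"only":{"type":"string"},"quiet":{"type":"boolean"},"lines":{"type":"string"}},"required":["plan"],"additionalProperties":false}. plan is a list of rows, 1 to 20 of them, each an object with the fields finger_gap (the finger opening in m), x, y, z (the shift in shares of the most that a row can go, 1 being 50 mm), twist (a turn about the tool's z in parts of the range, where 1.0 means pi rad); a field left out counts as zero (the opening has to be given); each row shifts and turns the commanded pose from where the row before left it, along the tool's axes as they then stand; what a row does not reach is not made up. A row lasts 1/10 s, in which the tool goes at most 0.05 m and 0.15 rad, less where a joint would pass 70% of its speed; a pose out of reach is approached as far as the arm can. The fingers move at their own pace and stop on an object; clamp_n is the grip in N (left out, the last holds). Time passes only in rows, so rows that do not move let the fingers close. The tool returns the time, the measured TCP pose, the force, the opening and the grip force at its end. only (a regular expression) keeps the lines of the reply that match it, lines (a string "A,B") keeps lines A to B, and quiet returns only ok. A shift or turn number past 1, either way, is cut back to 1. Input that does not fit is refused with a message, and nothing moves.
- robot.read_state(): the state, without advancing time (a new reading comes with each control period).
- robot.read_camera(name): name is "scene" or "top" or "wrist"; returns a dict with "image" (384x512x3 uint8, red, green, blue), "fx", "fy", "cx", "cy" (pixels), "dist" ([k1, k2, p1, p2, k3] as OpenCV has them; the pictures are not rectified), "R" (3x3) and "t" (3): a world point X has camera coordinates R X + t. Camera axes: x right, y down, z forward; pixel columns grow to the right and rows downward; lengths in m; the calibration is good to about 2 mm. A picture is of the moment at which its call begins. There is no depth.
- robot.close_job(): hands the job in; it is judged then, once.
The state is a dict: "t": time; "q": joint angles; "dq": joint speeds; "joint_torque": joint torques, N m; "tool_pos": TCP position; "orientation": TCP orientation; "force": force on the tool from outside, world axes, zero at the start; "wrist_torque": the same for the moment, N m; "opening": finger opening in m; "gripper_force": force on a finger pad.
Only numpy, scipy, OpenCV 4.12 (cv2) and the standard library are available. Lean on these libraries where they do the work, as an engineer would, in place of code of your own. Each camera call takes 0.05 s, during which the arm holds its last target. There are 200 camera calls.

## Task

Get the boxed cleaner refill ready to pour. Fold its two big flaps flat round the neck so the jug cannot slide out when the box is tipped: first the plain left one, then the printed right one, whose edge lies over it. Then press the red safety cap right down against its spring, twist it counter-clockwise while it is down until it comes free, lift it straight off, and finish still holding it in the gripper, level and just clear above the open mouth. Do not put it down or let it go. The box stays standing where it is, the flaps stay shut, and the tin, cup and glass beside it stay where they are.

Things in the scene. Friction and masses are not known exactly. Their poses are not given: they have to be found in the camera images.
- refill_box: Cardboard carton, 170 x 170 mm, 150 mm high, with a rigid white jug inside, about 2.6 kg, standing loose on a rubber mat 8 mm thick. Origin: centre of its underside; z up, y to its left wall, x to its back wall; yaw -0.87 to -0.17. The jug's neck stands on the z axis and carries the cap. The short front and back flaps are already folded in.
- flap_low (a joint): Plain brown left flap: 166 mm along x, 83 mm from hinge to free edge, 3 mm thick, half-moon cut-out of 31 mm radius round the neck. Hinge line parallel to x at y = +84, z = 152 mm of the box. 0 rad: shut, flat; 1.57: upright; starts at 1.75 to 2.1, leaning outward. Stays where it is left; about 1 N on its outer face folds it. Shut it first.
- flap_low_edge (a point): Point on the free edge of the left flap, 83 mm from its hinge line, 55 mm to the front (-x) of its middle: clear of the cap, so a good part of the edge to push on.
- flap_top (a joint): Right flap with two blue patches printed on its outer face: as the left one but 94 mm from hinge to free edge, hinge line at y = -84, z = 155.5 mm of the box. Shut, it overlaps the left flap by 10 mm, upper face at z = 157 mm. 0 rad: shut, flat; starts at 1.75 to 2.1, leaning outward. If it is shut first, the left flap cannot go under it.
- flap_top_edge (a point): Point on the free edge of the right flap, 94 mm from its hinge line, 55 mm to the front (-x) of its middle.
- cap: Ribbed red push-and-turn cap, 52 mm across, 34 mm high, 55 g. Origin: centre of its lower rim; z up. Locked, its rim is 167 mm over the box's underside, 10 mm over the shut flaps; it fits with 1 mm play. A spring pushes it up (6 N at rest, 1.5 N/mm); it can be pressed down 6.5 mm to a hard stop, about 10 N more than at rest.
- cap_top (a point): Centre of the cap's flat top, 201 mm over the box's underside when locked. Not pressed, the cap is blocked after a few degrees. Pressed more than 4 mm it turns counter-clockwise seen from above, is free after 42 to 48 degrees and meets a stop at 83: aim at about 62. Then its spring lifts it 4 mm and it comes straight off; its rim clears the neck after 23 mm of rise.
- mouth (a point): Centre of the jug's mouth, the top of the neck (32 mm across), 190 mm above the underside of the box, on its z axis; axes as the box's.
- drip_mat: Fixed dark rubber drip mat under the carton, 260 x 260 mm, 8 mm thick with a rim 3 mm higher; origin centre of its underside on the worktop.
- tin: White food tin with a picture of green peas, 75 mm across, 110 mm high; origin centre of its underside. Leave it alone.
- cup: Small white dotted cup, 65 x 90 x 56 mm; origin centre of its underside. Leave it alone.
- tumbler: Clear drinking glass, 81 mm across, 91 mm high; origin centre of its underside. Leave it alone.

How it is judged:
On the way, in this order (a step that is already met when the one before it is completed fails the run):
1. the plain left flap is folded flat, while the right one is still open (value of joint flap_low below 0.12 rad and value of joint flap_top above 0.5 rad), for 0.1 s.
2. the printed right flap is folded flat over it (value of joint each of flap_low, flap_top below 0.12 rad and z of cap in the frame of refill_box below 0.17 m), for 0.2 s.
3. the cap is pressed down on the neck by at least 3.5 mm, not yet turned (z of cap in the frame of refill_box below 0.1635 m and angle between the x axis of cap and the x axis of refill_box, either way round below 0.45 rad), for 0.05 s.
4. the cap is turned by more than 0.5 rad, still on the neck (z of cap in the frame of refill_box below 0.185 m and angle between the x axis of cap and the x axis of refill_box, either way round above 0.5 rad), for 0.05 s.
At the end, for the whole second after the job is handed in: The gripper holds the cap still (fingers press on it with more than 2 N, nothing touches the box through it), its rim 15 to 150 mm above the mouth, within 40 mm of the mouth's axis, tilted less than 0.3 rad; both flaps are shut to within 0.2 rad; the box stands level on its mat (z of cap in the frame of mouth between 0.015 and 0.15 m and horizontal distance between cap and mouth below 0.04 m and angle between cap's own z axis and vertical below 0.3 rad and contact force between the fingers and cap above 2 N and contact force between cap and refill_box below 0.2 N and linear speed of cap below 0.03 m/s and value of joint each of flap_low, flap_top below 0.2 rad and angle between refill_box's own z axis and vertical below 0.05 rad and height (world z) of refill_box below 0.02 m); the arm keeps its last pose, push and grip.
It fails at once if the box is shifted or lifted more than 30 mm, or tipped more than 0.2 rad (distance of refill_box from where it was at the start of the episode above 0.03 m or angle between refill_box's own z axis and vertical above 0.2 rad).
It fails at once if a bystander is moved more than 25 mm (distance of any of tin, cup, tumbler from where it was at the start of the episode above 0.025 m).
It also fails if it takes over 46 s, if anything falls off the work surface, if the arm or the gripper's body presses on something with over 40 N, if the wrist force passes 120 N, or if a joint passes its speed limit or range.

## Working session

There is one attempt and no reset: what is moved stays moved. The work goes in short steps, Python scripts to look and compute and a tool call to move; the robot and the scene stay as the last step left them, time stands still between calls to the robot, and variables do not carry over. Pictures are saved under pics/ and viewed, at most 10 in all, crops included, and the job is handed in when it is done.

```bash
ls; mkdir -p pics; python3 - <<'E'
from plant import robot
import cv2,numpy as np
s=robot.read_state();print({k:np.round(v,3).tolist() for k,v in s.items()})
ims=[]
for n in("scene","top"):
    c=robot.read_camera(n);im=c["image"][:,:,::-1].copy();cv2.imwrite(f"pics/raw_{n}0.png",im)
    np.savez(f"cam_{n}.npz",**c)
    print(n,c["fx"],c["fy"],c["cx"],c["cy"],np.round(c["dist"],3),np.round(c["R"],3).tolist(),np.round(c["t"],3))
E
```

```text
pics
plant.py
{'t': 0.0, 'q': [1.213, 0.131, 1.489, 0.0, 1.523, -0.085], 'dq': [0.0, -0.0, 0.0, 0.002, -0.001, 0.0], 'joint_torque': [0.001, -55.984, -49.176, 0.077, 0.035, -0.0], 'tool_pos': [0.161, 0.577, 0.24], 'orientation': [-0.427, -3.112, 0.003], 'force': [0.516, -0.211, 0.184], 'wrist_torque': [0.023, 0.031, 0.003], 'gripper_force': 0.0, 'opening': 0.093}
scene 367.5037185801527 367.5037185801527 251.46730004349538 190.02021509957535 [-0.065  0.     0.     0.     0.   ] [[-0.756, -0.655, -0.002], [-0.491, 0.569, -0.659], [0.433, -0.498, -0.752]] [0.298 0.483 0.629]
top 429.47237548614754 429.47237548614754 257.1174622264621 196.46607117250954 [-0.102  0.     0.     0.     0.   ] [[0.016, -1.0, -0.01], [-0.994, -0.015, -0.11], [0.11, 0.012, -0.994]] [-0.193  0.57   1.252]
```

View pics/raw_scene0.png

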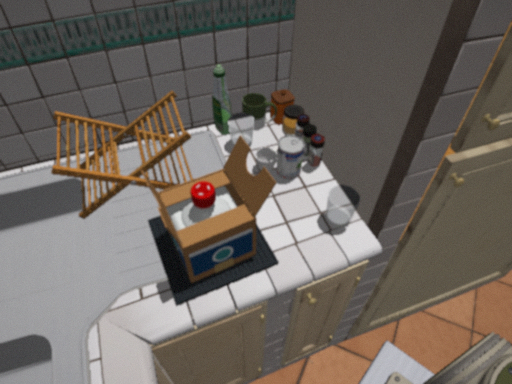

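View pics/raw_top0.png

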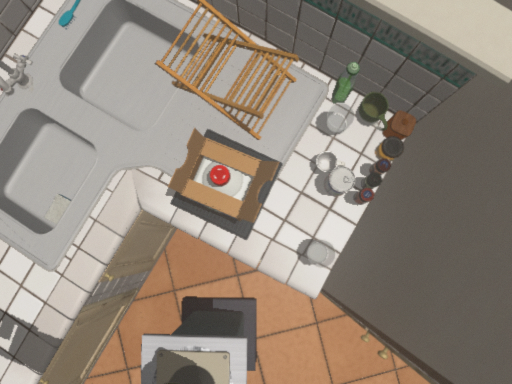

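The scene view shows the open carton with the red cap at (203,194) and the printed flap standing up at (250,180). In the top view the cap is at (220,175), the plain flap is on the left at (185,165), the printed one on the right at (265,190), and the tin, cup and glass lie further right at (340,180), (325,162) and (318,252).

```bash
cat > h.py <<'E'
import numpy as np,cv2
def load(n): return dict(np.load(f"cam_{n}.npz"))
def K(c): return np.array([[c["fx"],0,c["cx"]],[0,c["fy"],c["cy"]],[0,0,1.]])
def ray(c,uv):
    p=cv2.undistortPoints(np.array([[uv]],float),K(c),c["dist"].astype(float))[0,0]
    d=c["R"].T@np.array([p[0],p[1],1]);return -c["R"].T@c["t"],d
def onz(c,uv,z):
    o,d=ray(c,uv);return o+d*(z-o[2])/d[2]
def proj(c,X):
    X=np.asarray(X,float).reshape(-1,3)
    return cv2.projectPoints(X,cv2.Rodrigues(c["R"])[0],c["t"].astype(float),K(c),c["dist"].astype(float))[0][:,0]
def red(c):
    h=cv2.cvtColor(c["image"],cv2.COLOR_RGB2HSV)
    m=(((h[...,0]<6)|(h[...,0]>174))&(h[...,1]>170)&(h[...,2]>90)).astype(np.uint8)
    n,l,s,ce=cv2.connectedComponentsWithStats(m);i=1+s[1:,4].argmax();return ce[i],s[i],l==i
def tri(r):
    A=0;b=0
    for o,d in r:
        d=d/np.linalg.norm(d);P=np.eye(3)-np.outer(d,d);A=A+P;b=b+P@o
    return np.linalg.solve(A,b)
E
python3 - <<'E'
from h import *
t,s=load("top"),load("scene")
a,b=red(t),red(s);print(a[:2],b[:2])
X=tri([ray(t,a[0]),ray(s,b[0])]);print("cap tri",X, onz(t,a[0],0.205))
im=t["image"][110:250,150:300,::-1]
cv2.imwrite("pics/cropt.png",cv2.resize(im,None,fx=4,fy=4,interpolation=cv2.INTER_CUBIC))
im=s["image"][130:310,140:290,::-1]
cv2.imwrite("pics/crops.png",cv2.resize(im,None,fx=3.3,fy=3.3,interpolation=cv2.INTER_CUBIC))
E
```

```text
(array([219.2735426 , 174.60538117]), array([210, 166,  19,  18, 223], dtype=int32)) (array([202.62379421, 190.82315113]), array([191, 182,  24,  18, 311], dtype=int32))
cap tri [ 0.60898501 -0.08721599  0.20172921] [ 0.60935984 -0.08679479  0.205     ]
```

View pics/cropt.png

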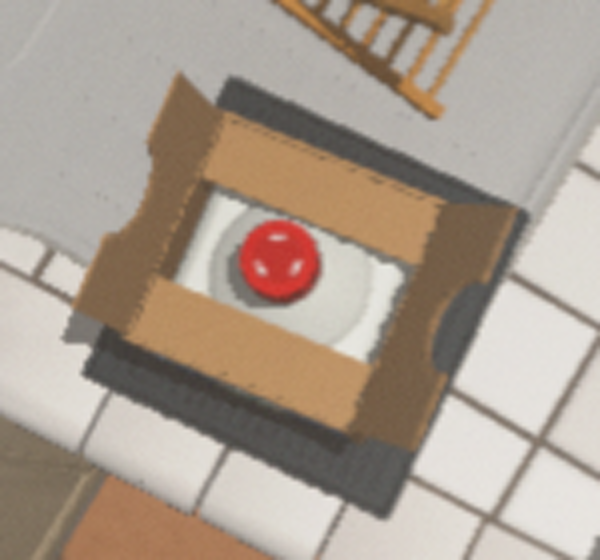

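View pics/crops.png

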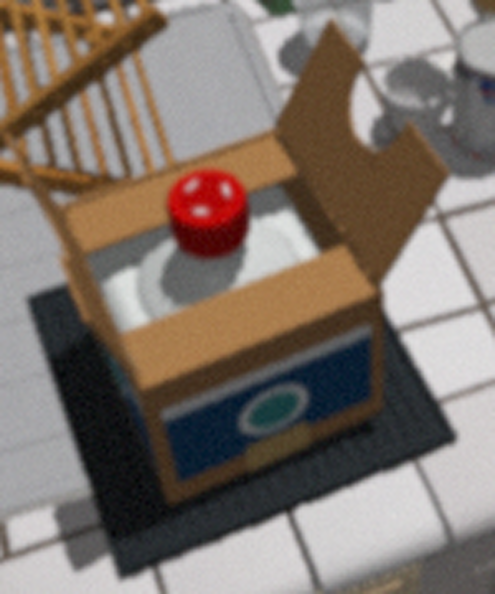

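The top crop shows the box's upper corners at about front-left (130,335), front-right (352,432), back-left (222,112) and back-right (443,205) crop pixels. The scene crop agrees: the left flap is seen edge-on, and the right flap leans outward.

```bash
python3 - <<'E'
from h import *
t,s=load("top"),load("scene")
P=[onz(t,(150+(u-1.5)/4,110+(v-1.5)/4),0.158)[:2] for u,v in [(130,335),(352,432),(222,112),(443,205)]]
fl,fr,bl,br=P;print(np.round(P,4),"mean",np.mean(P,0))
for d in (bl-fl,br-fr): print("x",np.linalg.norm(d),np.arctan2(d[1],d[0]))
for d in (fl-fr,bl-br): print("y",np.linalg.norm(d),np.arctan2(-d[0],d[1]))
# cap rays at mid height
a,b=red(t),red(s)
C=onz(t,a[0],0.207);print("cap",C)
psi=np.mean([np.arctan2(*(d[::-1])) for d in(bl-fl,br-fr)]+[np.arctan2(-d[0],d[1]) for d in(fl-fr,bl-br)]);print("psi",psi)
R=np.array([[np.cos(psi),-np.sin(psi)],[np.sin(psi),np.cos(psi)]])
# flap edge corners: find angle from pixel in top (left: (180,72)/(75,310) ; right (527,207)/(415,448))
def flap(sg,L,h,x,th):
    y=sg*(.084-L*np.cos(th));z=h+L*np.sin(th)
    w=C[:2]+R@[x,y];return [w[0],w[1],z+.008]
for sg,L,h in((1,.083,.152),(-1,.094,.1555)):
  for th in(1.75,1.85,1.95,2.05):
    q=proj(t,[flap(sg,L,h,.083,th),flap(sg,L,h,-.083,th)]);q2=proj(s,[flap(sg,L,h,.083,th),flap(sg,L,h,-.083,th)])
    print(sg,th,np.round((q-[150,110])*4).tolist(),np.round((q2-[140,130])*3.3).tolist())
from plant import robot
from scipy.spatial.transform import Rotation as Ro
st=robot.read_state();print(Ro.from_rotvec(st["orientation"]).as_matrix().round(3))
E
```

```text
[[ 0.5643  0.0174]
 [ 0.5012 -0.1342]
 [ 0.7191 -0.0403]
 [ 0.6562 -0.1927]] mean [ 0.61017367 -0.08745402]
x 0.16520378262278249 -0.3567437749495597
x 0.16572805314724953 -0.36097761083795493
y 0.16422325620733821 -0.39450936184859847
y 0.16490559412906808 -0.39118075533136226
cap [ 0.60903827 -0.0869987   0.207     ]
psi -0.3758528757418688
1 1.75 [[181.0, 73.0], [76.0, 311.0]] [[6.0, 127.0], [91.0, 314.0]]
1 1.85 [[170.0, 69.0], [65.0, 307.0]] [[-5.0, 133.0], [78.0, 322.0]]
1 1.95 [[159.0, 66.0], [55.0, 303.0]] [[-16.0, 140.0], [65.0, 330.0]]
1 2.05 [[149.0, 63.0], [45.0, 299.0]] [[-26.0, 148.0], [54.0, 339.0]]
-1 1.75 [[471.0, 185.0], [368.0, 431.0]] [[287.0, 15.0], [404.0, 175.0]]
-1 1.85 [[484.0, 191.0], [382.0, 437.0]] [[299.0, 13.0], [418.0, 172.0]]
-1 1.95 [[497.0, 197.0], [395.0, 443.0]] [[311.0, 13.0], [430.0, 170.0]]
-1 2.05 [[510.0, 203.0], [408.0, 449.0]] [[323.0, 13.0], [442.0, 170.0]]
[[-0.963  0.269 -0.001]
 [ 0.269  0.963 -0.002]
 [ 0.    -0.002 -1.   ]]
```

The manual's scale: shifts go in shares of 50 mm and turns go in shares of pi rad. Converting my numbers, 0.1395 rad / 3.1416 = 0.0444.

```bash
cat > w.py <<'E'
from h import *
from plant import robot
from scipy.spatial.transform import Rotation as Ro
C=np.array([.609,-.087]);psi=-.376
s=robot.read_state();M=Ro.from_rotvec(s["orientation"]).as_matrix()
p=s["tool_pos"]+.022*M[:,2]
c,n=np.cos(psi),np.sin(psi);d=p[:2]-C
print("t",round(s["t"],2),"tip box(mm)",np.round([1e3*(c*d[0]+n*d[1]),1e3*(-n*d[0]+c*d[1]),1e3*(p[2]-.008)],1),"phi-psi",round(np.arctan2(M[1,1],M[0,1])-psi,3),"F",np.round(s["force"],1),"open",round(s["opening"],4),"gf",round(s["gripper_force"],1),"q",np.round(s["q"],2))
E
python3 - <<'E'
from h import *
t,s=load("top"),load("scene")
for uv in [(85,208),(160,185),(188,135),(175,97)]:
    r=[ray(t,(258,133)),ray(s,uv)];X=tri(r);print(uv,X.round(3),[np.linalg.norm(np.cross(X-o,d/np.linalg.norm(d))).round(3) for o,d in r])
E
```

```text
(85, 208) [ 0.795 -0.048  0.106] [np.float64(0.144), np.float64(0.144)]
(160, 185) [ 0.797 -0.148  0.034] [np.float64(0.046), np.float64(0.046)]
(188, 135) [ 0.724 -0.177  0.234] [np.float64(0.014), np.float64(0.014)]
(175, 97) [ 0.704 -0.165  0.352] [np.float64(0.03), np.float64(0.03)]
```

Emit:
inch_along(plan=[{"finger_gap":0,"twist":0.0444},{"finger_gap":0,"twist":0.0444},{"finger_gap":0,"twist":0.0444},{"finger_gap":0,"twist":0.0444},{"finger_gap":0,"twist":0.0444},{"finger_gap":0,"twist":0.0444},{"finger_gap":0,"twist":0.0444},{"finger_gap":0,"twist":0.0444},{"finger_gap":0,"twist":0.0444},{"finger_gap":0,"twist":0.0444},{"finger_gap":0,"twist":0.0444},{"finger_gap":0,"twist":0.0444}], clamp_n=20)

```text
t: 1.3
tool_pos: [0.1615, 0.5775, 0.24]
orientation: [2.602, 1.759, -0.001]
force: [-0.7, 0.3, -0.5]
opening: 0.0024
gripper_force: 0.0
```

```bash
python3 w.py
```

```text
t 1.3 tip box(mm) [-660.2  453.8  210. ] phi-psi -0.006 F [-0.7  0.3 -0.5] open 0.0024 gf 0.0 q [1.21 0.13 1.49 0.   1.52 1.59]
```

Scaled: 0.035 m is 0.7, -0.018 m is -0.36.

Emit:
inch_along(plan=[{"finger_gap":0,"x":-0.36,"y":0.7},{"finger_gap":0,"x":-0.36,"y":0.7},{"finger_gap":0,"x":-0.36,"y":0.7},{"finger_gap":0,"x":-0.36,"y":0.7},{"finger_gap":0,"x":-0.36,"y":0.7},{"finger_gap":0,"x":-0.36,"y":0.7},{"finger_gap":0,"x":-0.36,"y":0.7},{"finger_gap":0,"x":-0.36,"y":0.7},{"finger_gap":0,"x":-0.36,"y":0.7},{"finger_gap":0,"x":-0.36,"y":0.7},{"finger_gap":0,"x":-0.36,"y":0.7},{"finger_gap":0,"x":-0.36,"y":0.7},{"finger_gap":0,"x":-0.36,"y":0.7},{"finger_gap":0,"x":-0.36,"y":0.7},{"finger_gap":0,"x":-0.36,"y":0.7},{"finger_gap":0,"x":-0.36,"y":0.7},{"finger_gap":0,"x":-0.36,"y":0.7,"z":-0.2},{"finger_gap":0}])

```text
t: 3.1
tool_pos: [0.605, 0.0708, 0.2509]
orientation: [2.6, 1.761, 0.0]
force: [-0.2, -0.2, 0.2]
opening: 0.0008
gripper_force: 0.0
```

```bash
python3 w.py
```

```text
t 3.1 tip box(mm) [-61.6 145.3 220.9] phi-psi -0.004 F [-0.2 -0.2  0.2] open 0.0008 gf 0.0 q [ 0.03  0.15  1.45 -0.    1.54  0.41]
```

Scaled: -0.0135 m is -0.27, -0.0127 m is -0.254.

Emit:
inch_along(plan=[{"finger_gap":0,"x":-0.27,"y":0.06},{"finger_gap":0,"x":-0.27,"y":0.06},{"finger_gap":0,"x":-0.27},{"finger_gap":0,"x":-0.27},{"finger_gap":0,"x":-0.254,"z":0.04},{"finger_gap":0,"x":-0.254,"z":0.04},{"finger_gap":0,"x":-0.18,"z":0.1},{"finger_gap":0,"x":-0.18,"z":0.1},{"finger_gap":0,"x":-0.14,"z":0.16},{"finger_gap":0,"x":-0.14,"z":0.16},{"finger_gap":0,"x":-0.09,"z":0.19},{"finger_gap":0,"x":-0.09,"z":0.19},{"finger_gap":0,"x":-0.03,"z":0.17},{"finger_gap":0,"x":-0.03,"z":0.17},{"finger_gap":0},{"finger_gap":0}])

```text
t: 4.7
tool_pos: [0.5629, -0.0421, 0.1842]
orientation: [-2.597, -1.767, 0.0]
force: [0.2, -0.2, -0.1]
opening: 0.0005
gripper_force: 0.0
```

```bash
python3 w.py
python3 - <<'E'
from plant import robot
import cv2,numpy as np
o=[]
for n,(y,x) in(("scene",(130,110)),("top",(100,140))):
    c=robot.read_camera(n);o.append(cv2.resize(c["image"][y:y+190,x:x+190,::-1],(400,400),interpolation=cv2.INTER_CUBIC))
cv2.imwrite("pics/flap1.png",np.hstack(o))
E
```

```text
t 4.7 tip box(mm) [-59.3  24.9 154.2] phi-psi 0.0 F [ 0.2 -0.2 -0.1] open 0.0005 gf 0.0 q [-0.17  0.07  1.66  0.    1.42  0.21]
```

View pics/flap1.png

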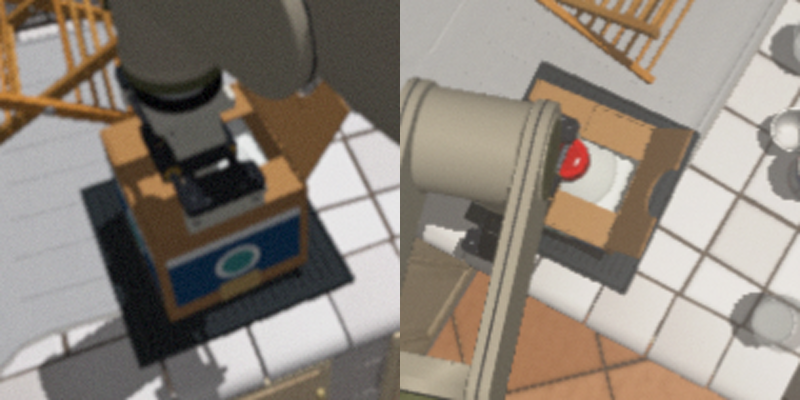

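The left flap lies flat (the brown panel left of the cap at (570,160)), and the right flap is still up at (665,180). Next I lift the tool and cross over to the outside of the right flap.

Scaled: -0.038 m is -0.76, -0.036 m is -0.72.

Emit:
inch_along(plan=[{"finger_gap":0,"z":-0.72},{"finger_gap":0,"z":-0.72},{"finger_gap":0,"z":-0.72},{"finger_gap":0,"x":-0.76,"y":0.02},{"finger_gap":0,"x":-0.76,"y":0.02},{"finger_gap":0,"x":-0.76,"y":0.02},{"finger_gap":0,"x":-0.76,"y":0.02},{"finger_gap":0,"x":-0.76},{"finger_gap":0,"z":0.4},{"finger_gap":0,"z":0.4},{"finger_gap":0}])

```text
t: 5.9
tool_pos: [0.4953, -0.22, 0.2493]
orientation: [-2.594, -1.763, 0.004]
force: [-0.4, -0.1, -0.5]
opening: 0.0004
gripper_force: 0.0
```

```bash
python3 w.py
```

```text
t 5.9 tip box(mm) [ -57.  -165.4  219.3] phi-psi -0.001 F [-0.4 -0.1 -0.5] open 0.0004 gf 0.0 q [-0.51 -0.02  1.63  0.    1.54 -0.14]
```

Scaled: 0.0147 m is 0.294, 0.0145 m is 0.29.

Emit:
inch_along(plan=[{"finger_gap":0,"x":0.294,"z":-0.056},{"finger_gap":0,"x":0.294,"z":-0.056},{"finger_gap":0,"x":0.294,"z":-0.056},{"finger_gap":0,"x":0.294,"z":-0.056},{"finger_gap":0,"x":0.294,"z":-0.056},{"finger_gap":0,"x":0.29,"z":0.03},{"finger_gap":0,"x":0.29,"z":0.03},{"finger_gap":0,"x":0.206,"z":0.12},{"finger_gap":0,"x":0.206,"z":0.12},{"finger_gap":0,"x":0.16,"z":0.174},{"finger_gap":0,"x":0.16,"z":0.174},{"finger_gap":0,"x":0.104,"z":0.22},{"finger_gap":0,"x":0.104,"z":0.22},{"finger_gap":0,"x":0.036,"z":0.22},{"finger_gap":0,"x":0.036,"z":0.22},{"finger_gap":0},{"finger_gap":0}])

```text
t: 7.6
tool_pos: [0.5529, -0.0782, 0.1899]
orientation: [-2.597, -1.767, 0.001]
force: [-0.2, -0.0, -0.2]
opening: 0.0005
gripper_force: 0.0
```

```bash
python3 w.py
```

```text
t 7.6 tip box(mm) [-55.5 -12.4 159.9] phi-psi -0.0 F [-0.2 -0.  -0.2] open 0.0005 gf 0.0 q [-0.23  0.05  1.67 -0.    1.43  0.14]
```

Scaled: -0.04 m is -0.8, 0.003 m is 0.06.

Emit:
inch_along(plan=[{"finger_gap":0,"z":0.06},{"finger_gap":0},{"finger_gap":0},{"finger_gap":0,"z":-0.8},{"finger_gap":0,"z":-0.8},{"finger_gap":0,"z":-0.8},{"finger_gap":0.085,"y":-0.8},{"finger_gap":0.085,"y":-0.8},{"finger_gap":0.085,"y":-0.8},{"finger_gap":0.085,"y":-0.8},{"finger_gap":0.085}])

```text
t: 8.7
tool_pos: [0.4015, -0.018, 0.3078]
orientation: [2.596, 1.768, 0.002]
force: [0.1, 1.2, 0.8]
opening: 0.036
gripper_force: 0.0
```

```bash
python3 w.py
python3 - <<'E'
from h import *
from plant import robot
o=[]
C={}
for n,(y,x) in(("scene",(130,110)),("top",(100,140))):
    c=robot.read_camera(n);C[n]=c;o.append(cv2.resize(c["image"][y:y+190,x:x+190,::-1],(400,400),interpolation=cv2.INTER_CUBIC))
cv2.imwrite("pics/flap2.png",np.hstack(o))
a,b=red(C["top"]),red(C["scene"]);print(a[:2],b[:2],tri([ray(C["top"],a[0]),ray(C["scene"],b[0])]),onz(C["top"],a[0],.207))
E
```

```text
t 8.7 tip box(mm) [-218.3  -12.   277.8] phi-psi 0.001 F [0.1 1.2 0.8] open 0.036 gf 0.0 q [-0.17 -0.44  1.88  0.    1.7   0.2 ]
(array([219.33196721, 174.36065574]), array([210, 165,  20,  19, 244], dtype=int32)) (array([202.69164265, 191.91642651]), array([191, 182,  24,  22, 347], dtype=int32)) [ 0.60997926 -0.08719834  0.19751812] [ 0.6096825  -0.08713349  0.207     ]
```

View pics/flap2.png

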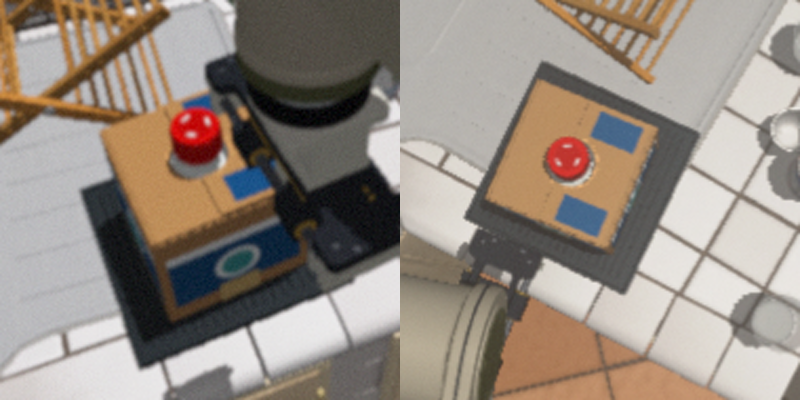

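Both flaps are shut: the blue patches show flat beside the cap at (570,158), and the box and cap haven't moved. Now I move above the cap, open the gripper and pre-turn it clockwise of the planned twist.

Scaled: 0.0365 m is 0.73, 0.002 m is 0.04, -0.144 rad / 3.1416 = -0.0458.

Emit:
inch_along(plan=[{"finger_gap":0.085,"x":0.04,"y":0.73},{"finger_gap":0.085,"x":0.04,"y":0.73},{"finger_gap":0.085,"x":0.04,"y":0.73},{"finger_gap":0.085,"x":0.04,"y":0.73},{"finger_gap":0.085,"x":0.04,"y":0.73},{"finger_gap":0.085,"x":0.04,"y":0.73},{"finger_gap":0.085,"twist":-0.0458},{"finger_gap":0.085,"twist":-0.0458},{"finger_gap":0.085,"twist":-0.0458},{"finger_gap":0.085,"twist":-0.0458},{"finger_gap":0.085},{"finger_gap":0.085}])

```text
t: 10.0
tool_pos: [0.613, -0.089, 0.3065]
orientation: [-1.994, -2.427, 0.001]
force: [0.5, -0.8, -0.2]
opening: 0.0849
gripper_force: 0.0
```

```bash
python3 w.py
python3 - <<'E'
from plant import robot
from scipy.spatial.transform import Rotation as Ro
s=robot.read_state();M=Ro.from_rotvec(s["orientation"]).as_matrix()
print(M.T@([.6095,-.087,.199]-s["tool_pos"]))
E
```

```text
t 10.0 tip box(mm) [  4.5  -0.4 276.5] phi-psi 0.571 F [ 0.5 -0.8 -0.2] open 0.0849 gf 0.0 q [-0.23  0.17  1.33 -0.    1.65 -0.42]
[ 0.00263749 -0.00297361  0.10745949]
```

Scaled: 0.0215 m is 0.43, -0.003 m is -0.06.

Emit:
inch_along(plan=[{"finger_gap":0.085,"x":0.052,"y":-0.06},{"finger_gap":0.085,"z":0.43},{"finger_gap":0.085,"z":0.43},{"finger_gap":0.085,"z":0.43},{"finger_gap":0.085,"z":0.43},{"finger_gap":0.085,"z":0.43},{"finger_gap":0.085},{"finger_gap":0.04},{"finger_gap":0.04},{"finger_gap":0.04},{"finger_gap":0.04},{"finger_gap":0.04},{"finger_gap":0.04},{"finger_gap":0.04},{"finger_gap":0.04}], clamp_n=40)

```text
t: 11.5
tool_pos: [0.6091, -0.0867, 0.2004]
orientation: [1.988, 2.432, 0.0]
force: [-2.4, -0.0, 6.1]
opening: 0.0501
gripper_force: 40.0
```

```bash
python3 w.py
```

```text
t 11.5 tip box(mm) [  0.    0.3 170.4] phi-psi 0.576 F [-2.4 -0.   6.1] open 0.0501 gf 40.0 q [-0.22  0.19  1.49 -0.    1.46 -0.42]
```

Scaled: 0.002 m is 0.04, 0.001 m is 0.02.

Emit:
inch_along(plan=[{"finger_gap":0.04,"z":0.04},{"finger_gap":0.04,"z":0.04},{"finger_gap":0.04,"z":0.04},{"finger_gap":0.04,"z":0.02},{"finger_gap":0.04},{"finger_gap":0.04}], clamp_n=55)

```text
t: 12.1
tool_pos: [0.6093, -0.0867, 0.1949]
orientation: [1.988, 2.431, 0.001]
force: [-8.9, 0.9, 13.7]
opening: 0.0498
gripper_force: 55.1
```

```bash
python3 w.py
```

```text
t 12.1 tip box(mm) [  0.2   0.3 164.9] phi-psi 0.576 F [-8.9  0.9 13.7] open 0.0498 gf 55.1 q [-0.22  0.19  1.5  -0.    1.44 -0.42]
```

Scaled: -0.001 m is -0.02, -0.06 rad / 3.1416 = -0.0191.

Emit:
inch_along(plan=[{"finger_gap":0.04,"y":-0.02,"z":0.02},{"finger_gap":0.04},{"finger_gap":0.04,"twist":-0.0191},{"finger_gap":0.04,"twist":-0.0191},{"finger_gap":0.04,"twist":-0.0191},{"finger_gap":0.04}], clamp_n=58)

```text
t: 12.7
tool_pos: [0.6096, -0.0868, 0.1948]
orientation: [1.756, 2.599, 0.004]
force: [-1.5, 1.4, 13.8]
opening: 0.0496
gripper_force: 58.1
```

```bash
python3 w.py; python3 - <<'E'
from plant import robot
print(robot.read_state()["wrist_torque"])
E
```

```text
t 12.7 tip box(mm) [  0.6   0.4 164.8] phi-psi 0.758 F [-1.5  1.4 13.8] open 0.0496 gf 58.1 q [-0.23  0.19  1.5   0.    1.44 -0.61]
[0.22560607 0.48464942 0.08543743]
```

Scaled: -0.1 rad / 3.1416 = -0.0318.

Emit:
inch_along(plan=[{"finger_gap":0.04,"twist":-0.0318},{"finger_gap":0.04,"twist":-0.0318},{"finger_gap":0.04,"twist":-0.0318},{"finger_gap":0.04,"twist":-0.0318},{"finger_gap":0.04,"twist":-0.0318},{"finger_gap":0.04,"twist":-0.0318},{"finger_gap":0.04,"twist":-0.0318},{"finger_gap":0.04,"twist":-0.0318},{"finger_gap":0.04,"twist":-0.0318},{"finger_gap":0.04},{"finger_gap":0.04}], clamp_n=58)

```text
t: 13.8
tool_pos: [0.6092, -0.087, 0.1946]
orientation: [0.454, 3.105, -0.0]
force: [-4.1, 1.1, 14.9]
opening: 0.0497
gripper_force: 58.1
```

```bash
python3 w.py; python3 - <<'E'
from plant import robot
print(robot.read_state()["wrist_torque"])
E
```

```text
t 13.8 tip box(mm) [3.000e-01 1.000e-01 1.646e+02] phi-psi 1.656 F [-4.1  1.1 14.9] open 0.0497 gf 58.1 q [-0.23  0.19  1.5   0.    1.44 -1.51]
[0.12238508 0.7089112  0.05839263]
```

Scaled: -0.003 m is -0.06.

Emit:
inch_along(plan=[{"finger_gap":0.04,"z":-0.06},{"finger_gap":0.04,"z":-0.06},{"finger_gap":0.04,"z":-0.06},{"finger_gap":0.04}])

```text
t: 14.2
tool_pos: [0.609, -0.0869, 0.2019]
orientation: [0.455, 3.106, -0.0]
force: [1.6, 0.0, 4.1]
opening: 0.0497
gripper_force: 58.0
```

```bash
python3 w.py
```

```text
t 14.2 tip box(mm) [0.000e+00 1.000e-01 1.719e+02] phi-psi 1.656 F [1.6 0.  4.1] open 0.0497 gf 58.0 q [-0.23  0.19  1.5   0.    1.46 -1.51]
```

Emit:
inch_along(plan=[{"finger_gap":0.04,"z":-0.04},{"finger_gap":0.04,"z":-0.04},{"finger_gap":0.04}])

```text
t: 14.5
tool_pos: [0.6077, -0.0867, 0.2042]
orientation: [-0.455, -3.107, -0.0]
force: [0.5, -0.2, 0.0]
opening: 0.0498
gripper_force: 58.0
```

```bash
python3 w.py
```

```text
t 14.5 tip box(mm) [ -1.4  -0.2 174.2] phi-psi 1.656 F [ 0.5 -0.2  0. ] open 0.0498 gf 58.0 q [-0.23  0.19  1.49  0.    1.46 -1.51]
```

The cap is free, with no pull force above the locked height. Lifting.

Scaled: -0.012 m is -0.24, -0.006 m is -0.12.

Emit:
inch_along(plan=[{"finger_gap":0.04,"z":-0.12},{"finger_gap":0.04,"z":-0.12},{"finger_gap":0.04,"z":-0.12},{"finger_gap":0.04,"z":-0.12},{"finger_gap":0.04,"z":-0.24},{"finger_gap":0.04,"z":-0.24},{"finger_gap":0.04,"z":-0.24},{"finger_gap":0.04},{"finger_gap":0.04},{"finger_gap":0.04},{"finger_gap":0.04}])

```text
t: 15.6
tool_pos: [0.6076, -0.0867, 0.2638]
orientation: [-0.455, -3.107, -0.0]
force: [-0.1, -0.3, -0.1]
opening: 0.0499
gripper_force: 58.0
```

```bash
python3 w.py
python3 - <<'E'
from h import *
from plant import robot
o=[]
for n,(y,x) in(("scene",(130,110)),("top",(100,140))):
    c=robot.read_camera(n);o.append(cv2.resize(c["image"][y:y+190,x:x+190,::-1],(400,400),interpolation=cv2.INTER_CUBIC))
cv2.imwrite("pics/end.png",np.hstack(o))
E
```

```text
t 15.6 tip box(mm) [ -1.4  -0.3 233.8] phi-psi 1.656 F [-0.1 -0.3 -0.1] open 0.0499 gf 58.0 q [-0.23  0.16  1.41 -0.    1.57 -1.51]
```

View pics/end.png

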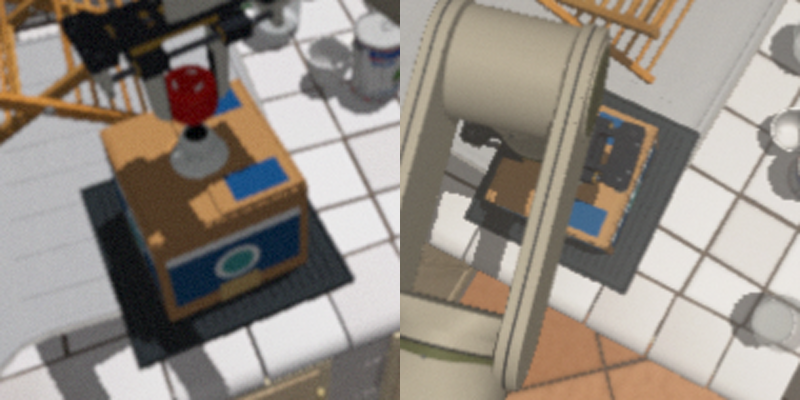

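The cap at (192,95) hangs level in the fingers above the open dark mouth at (195,133), both flaps are flat, and the box hasn't moved. Handing in.

```bash
python3 -c "
from plant import robot
print(robot.close_job())"
```

```text
the job is handed in; nothing more can be done
None
```

The job is handed in, though no verdict came back: both flaps are folded shut, left one first, and the cap was pressed, twisted free and is held level about 40 mm above the open mouth, with the box, tin, cup and glass still in place.

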